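Feel for the spindle lock of the bearing turntable and hold it down

ROBOT

A 6-joint arm with a two-finger parallel gripper is mounted at the origin on the work surface. World frame = base frame: x ahead of the robot, y to its left, z up, the work surface at z = 0. Lengths are in mm, angles in rad, forces in N, time in s.
With the tool pointing down it reaches from about 275 to 875 mm from the base axis. Payload 12.5 kg.
Tool frame: the origin (TCP) lies at the very end of the fingers, on their centre line; the grasp point (between the pads) lies 19 mm behind it (ctrl.grip_point_offset is the distance from the TCP to the grasp point, in mm); z points along the fingers, y is the line along which they close (so a half turn about z gives the same grasp; the last joint's range is limited). The gripper opens to 85 mm and grips with 20 to 120 N. Pads are 22 mm wide; open, the fingers measure 114 mm over their backs; the gripper's body (76 mm by 85 mm) begins 54 mm behind the grasp point. The pads swing forward as they close: fully open they stand 13 mm farther back than shut.
Start: joints at [1.051, 0.351, 1.652, -0, 1.139, -0.085], TCP at [231.644, 498.824, 231.29] pointing down, gripper open.
Joint ranges: [-2.75, 2.75], [-0.79, 2.1], [0.01, 2.65], [-1.57, 4.71], [0.07, 3.14], [-2.87, 2.87]. Speed limits (rad/s): [2.22, 2.22, 2.79, 3.14, 3.14, 3.14].

INTERFACE

Orientations are given as [roll, pitch, yaw] about the fixed x, y, z axes, in that order (R = Rz(yaw) Ry(pitch) Rx(roll)).
In Python, from plant import ctrl, eyes gives the robot as it stands.
- The arm moves only by the shell command python3 -m jog 'ROWS' [FORCE]. ROWS is JSON, a list of rows, each an object with "fingers": the finger opening in mm, from 0 to 85.4; "xyz": the shift along the tool's x, y, z in mm, a list of three; "rotation": the turn, a rotation vector about the tool's x, y, z in rad, a list of three. A call has exactly 10 rows; each row is the pose to reach, as a shift and turn from the pose commanded when the call began, along the tool's axes at that moment; what a row does not reach only later rows make up. A row lasts 1/8 s, in which the tool goes at most 62.5 mm and 10.7 degrees, less where a joint would pass 70% of its speed; a pose out of reach is approached as far as the arm can. A call with a gripper value outside its range is refused whole. The fingers move at their own pace and stop on an object; FORCE is the grip in N (left out, the last holds). Time passes only in rows, so rows that repeat a pose let the fingers close, or fill a call up. It gives the time, the measured TCP pose, the force, the opening and the grip force at its end, in the units of the state.
- ctrl.observe(): the state, without advancing time (a new reading comes with each control period).
- eyes.read_camera(name): name is "side" or "top" or "wrist"; returns a dict with "pixels" (384x512x3 uint8, red, green, blue), "K" (3x3 intrinsics, pixels), "view" (4x4, takes a point from world to camera coordinates). Camera axes: x right, y up, looking along -z (the intrinsics and any distortion apply to the point x, -y, -z); pixel columns grow to the right and rows downward; lengths in mm; the calibration is good to about 2 mm. A picture is of the moment at which its call begins. There is no depth.
- ctrl.job_done(): hands the job in; it is judged then, once.
The state is a dict: "t": time; "joint_positions": joint angles; "qd": joint speeds; "joint_torque": joint torques, N m; "tcp_pos": TCP position; "ee_rot": TCP orientation; "ft_force": force on the tool from outside, world axes, zero at the start; "torque": the same for the moment, N m; "grip_width": finger opening in mm; "gripper_force": force on a finger pad.
Only numpy, scipy, OpenCV 4.12 (cv2) and the standard library are available. Lean on these libraries where they do the work, as an engineer would, in place of code of your own. Each camera call takes 0.05 s, during which the arm holds its last target. There are 200 camera calls.

TASK

The brass clamp knob on the bearing turntable can only be unscrewed while the spindle lock is held down. Set a fingertip on the steel rim of the round faceplate at the brass pointer, run it round the rim from there, staying on the steel, until it finds the notch that hides the lock key, and press the key inside the notch fully down. Finish while holding it down for a workmate to undo the knob; do not turn the knob or shift the tools and parts lying about.

Things in the scene. Friction and masses are not known exactly. Their poses are not given: they have to be found in the camera images.
- turntable: bearing turntable bolted to the counter: green cast base, 224 mm across, and a round bare-steel faceplate of radius 100 mm, its flat upper face 60 mm above the counter. Origin: centre of the base's underside, on the upright spindle axis; z up. The spindle is stiff: the faceplate does not turn under a light finger. The faceplate carries one notch with the lock key, see below
- rim_at_pointer (a point): point on the face in the middle of the rim, 82 mm from the axis, beside the brass pointer: the sweep starts here. The pointer is a small brass block just outside the faceplate's edge (radius 103 to 125 mm), its top 6 mm below the face, on the base's -x side. The notch lies more than 80 degrees round from here, either way; just where is not given: feel or look for it
- face_centre (a point): centre of the faceplate at the level of its upper face, on the spindle axis. Around it is clamped a bearing inner ring (outer radius 46 mm, 22 mm high) under a flat bar (84 x 30 mm) and the brass knob (radius 24 mm, top 53 mm above the face). The flat rim, free to run a finger on, lies between radius 50 and 100 mm, level with this point
- lock_key (a joint): depth of the sprung lock key, m: 0 at rest (top 4 mm below the face, 3.5 N), 0.006 on its stop (top 10 mm below, 7.7 N); springs up if let go. The darker ribbed key (top 44 mm along the rim, radius 67 to 98 mm) lies in the rim's only notch: 48 mm wide along the rim, from radius 66 mm to the outer edge, open above and outward, straight walls; a finger on the rim loses its support there
- clamp_knob (a joint): turn of the brass clamp knob, rad, 0 at the start; must stay
- oiler_cup: loose dull-brass oiler cup, 60 mm across, 78 mm high; origin at the centre of its underside
- mallet: loose grey rubber mallet lying flat, head 60 mm thick and 100 mm long at its +x end, wooden handle to -x, 270 mm over all; origin on the counter below the handle, 100 mm from the head's middle
- ratchet: loose black steel ratchet wrench lying along its x, 250 x 38 mm, 25 mm high, head at +x; origin at the middle of its underside
- steel_rule: loose chrome steel rule lying along its y, 300 x 30 x 3 mm; origin at the middle of its underside
- outer_ring: loose steel bearing outer ring, 120 mm across, 28 mm high; origin at the centre of its underside

How it is judged:
By the outcome, as a careful person would: the job done as asked, in the order asked, and still so for the second after the job is handed in, while the arm keeps its last pose, push and grip.
It also fails if it takes over 72 s, if anything falls off the work surface, if the arm or the gripper's body presses on something with over 40 N, if the wrist force passes 120 N, or if a joint passes its speed limit or range.

## Working session

There is one attempt and no reset: what is moved stays moved. The work goes in short steps, Python scripts to look and compute and a shell command to move; the robot and the scene stay as the last step left them, time stands still between calls to the robot, and variables do not carry over. Pictures are saved under pics/ and viewed, at most 10 in all, crops included, and the job is handed in when it is done.

```bash
mkdir -p pics; python3 - <<'E'
from plant import ctrl,eyes
import cv2,numpy as np
print(ctrl.observe())
for n in("top","side"):
    r=eyes.read_camera(n); cv2.imwrite(f"pics/{n}0.png",r["pixels"][:,:,::-1]); print(n,r["K"],np.round(r["view"],4).tolist(),[k for k in r])
E
```

```text
{'t': 0.0, 'joint_positions': array([ 1.05140244e+00,  3.51250842e-01,  1.65241932e+00,  8.88861117e-06,
        1.13910271e+00, -8.45972889e-02]), 'qd': array([ 0.00189672,  0.00032395, -0.00039821,  0.0006218 , -0.00108442,
        0.00109738]), 'joint_torque': array([-5.66427243e-04, -5.06108057e+01, -2.91404289e+01, -1.32905416e-04,
        4.53132714e-03, -4.56682005e-05]), 'tcp_pos': array([231.48371062, 498.55102981, 230.75223437]), 'ee_rot': array([-3.14041733e+00, -1.07764897e-04,  2.70679227e+00]), 'ft_force': array([ 0.1642944 , -1.14908986, -0.41996561]), 'torque': array([ 0.03476638, -0.00910559, -0.03391253]), 'gripper_force': 0.0, 'grip_width': 85.65543140973047}
top [[451.83517987   0.         255.29082997]
 [  0.         451.83517987 198.08054403]
 [  0.           0.           1.        ]] [[-0.0132, -0.9999, -0.0035, -43.3793], [0.9957, -0.0135, 0.092, -578.164], [-0.092, -0.0023, 0.9958, -1310.3929], [0.0, 0.0, 0.0, 1.0]] ['pixels', 'K', 'view']
side [[354.29430073   0.         253.72207121]
 [  0.         354.29430073 189.45618653]
 [  0.           0.           1.        ]] [[0.9478, -0.3187, -0.0076, -567.417], [0.1604, 0.456, 0.8754, -155.9572], [-0.2755, -0.831, 0.4833, -724.7028], [0.0, 0.0, 0.0, 1.0]] ['pixels', 'K', 'view']
```

View pics/top0.png

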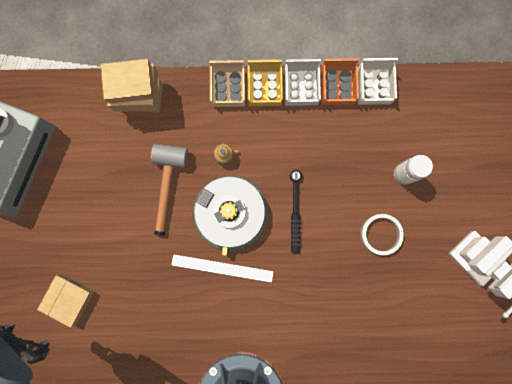

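View pics/side0.png

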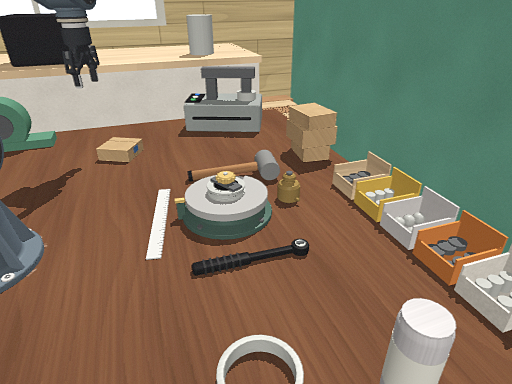

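The top view shows the faceplate centred near (230,212), the pointer near (225,252) and the dark key near (204,198), about 110° clockwise in the image. Next I'll measure these more closely.

```bash
cat > h.py <<'E'
import numpy as np,cv2
def proj(r,P):
    V=r["view"];c=(V[:3,:3]@np.atleast_2d(P).T).T+V[:3,3]
    q=(r["K"]@(c*[1,-1,-1]).T).T
    return q[:,:2]/q[:,2:]
def back(r,uv,z):
    V=r["view"];R=V[:3,:3];o=-R.T@V[:3,3]
    d=np.linalg.inv(r["K"])@[uv[0],uv[1],1]; d=R.T@(d*[1,-1,-1])
    return o+d*(z-o[2])/d[2]
E
python3 - <<'E'
from plant import ctrl,eyes
from h import *
from scipy.optimize import minimize
out=[]
for n,box in(("top",(180,160,100,110)),("side",(165,160,120,90))):
    r=eyes.read_camera(n); im=r["pixels"].astype(float)
    g=cv2.GaussianBlur(im,(0,0),.7)
    # steel mask: bright, neutral
    m=((im.max(2)-im.min(2)<28)&(im.mean(2)>125)).astype(np.uint8)
    x,y,w,h=box; mm=np.zeros_like(m); mm[y:y+h,x:x+w]=m[y:y+h,x:x+w]
    if n=="top":
        cs,_=cv2.findContours(mm,cv2.RETR_EXTERNAL,cv2.CHAIN_APPROX_NONE); c=max(cs,key=cv2.contourArea)
        hull=cv2.convexHull(c)[:,0].astype(float)
        W=np.array([back(r,p,60)[:2] for p in hull])
        (cx,cy),rad=cv2.minEnclosingCircle(W.astype(np.float32)); print("enc",cx,cy,rad)
        f=lambda p:np.sum(np.abs(np.hypot(*(W-p[:2]).T)-p[2]))
        s=minimize(f,[cx,cy,100],method="Nelder-Mead").x; print("fit",s)
        C=s[:2]
        for nm,p,z in(("ptr",(225,251.5),54),("key",(204,198),56)):
            q=back(r,p,z)[:2]-C; print(nm,q,np.hypot(*q),np.degrees(np.arctan2(q[1],q[0])))
    sc=5; crop=cv2.resize(r["pixels"][y:y+h,x:x+w],None,fx=sc,fy=sc,interpolation=cv2.INTER_CUBIC)[:,:,::-1].copy()
    t=np.linspace(0,2*np.pi,200)
    for R in(100,66):
        P=np.c_[C[0]+R*np.cos(t),C[1]+R*np.sin(t),0*t+60]
        cv2.polylines(crop,[np.int32((proj(r,P)-[x,y]+.5)*sc)],True,(0,0,255),1)
    out.append(cv2.resize(crop,(400,int(crop.shape[0]*400/crop.shape[1]))))
h=max(o.shape[0] for o in out)
cv2.imwrite("pics/fit.png",np.hstack([cv2.copyMakeBorder(o,0,h-o.shape[0],0,0,0) for o in out]))
E
```

```text
enc 537.8809814453125 25.301198959350586 102.82909393310547
fit [537.88274732  25.202258   102.1714273 ]
ptr [-115.51965172   12.49163098] 116.1930754357265 173.82834435126196
key [39.17717134 72.0607899 ] 82.02199823731215 61.468473820571006
```

View pics/fit.png

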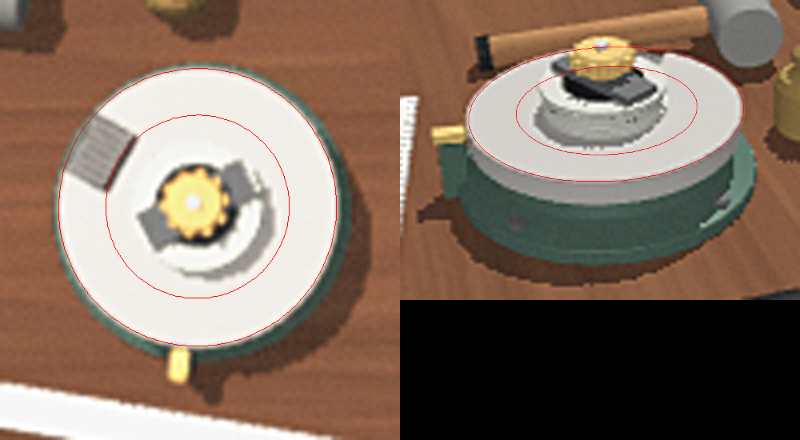

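The overlay circles at radius 100 and 66 sit on the faceplate edges in both views. Centre is (538, 25), the pointer is at 173.8° and the key at 61.5°. I'll shut the fingers and move above the start point.

```bash
python3 -m jog '[{"fingers":0,"xyz":[-50,-41,10],"rotation":[0,0,-0.04]},{"fingers":0,"xyz":[-100,-82,20],"rotation":[0,0,-0.08]},{"fingers":0,"xyz":[-150,-123,35],"rotation":[0,0,-0.12]},{"fingers":0,"xyz":[-200,-164,50],"rotation":[0,0,-0.16]},{"fingers":0,"xyz":[-250,-205,65],"rotation":[0,0,-0.2]},{"fingers":0,"xyz":[-300,-246,80],"rotation":[0,0,-0.24]},{"fingers":0,"xyz":[-350,-287,100],"rotation":[0,0,-0.28]},{"fingers":0,"xyz":[-400,-327,120],"rotation":[0,0,-0.326]},{"fingers":0,"xyz":[-400,-327,120],"rotation":[0,0,-0.326]},{"fingers":0,"xyz":[-400,-327,120],"rotation":[0,0,-0.326]}]' 40
python3 -m jog '[{"fingers":0,"xyz":[0,0,5],"rotation":[0,0,0]},{"fingers":0,"xyz":[0,0,10],"rotation":[0,0,0]},{"fingers":0,"xyz":[0,0,15],"rotation":[0,0,0]},{"fingers":0,"xyz":[0,0,20],"rotation":[0,0,0]},{"fingers":0,"xyz":[0,0,20],"rotation":[0,0,0]},{"fingers":0,"xyz":[0,0,20],"rotation":[0,0,0]},{"fingers":0,"xyz":[0,0,20],"rotation":[0,0,0]},{"fingers":0,"xyz":[0,0,20],"rotation":[0,0,0]},{"fingers":0,"xyz":[0,0,20],"rotation":[0,0,0]},{"fingers":0,"xyz":[0,0,20],"rotation":[0,0,0]}]'
python3 - <<'E'
from plant import ctrl,eyes
import cv2
o=ctrl.observe();print(o["t"],o["tcp_pos"],o["ee_rot"],o["ft_force"],o["joint_positions"])
for n in("side","wrist"):
    r=eyes.read_camera(n); im=r["pixels"]
    if n=="side": im=cv2.resize(im[110:260,130:330],None,fx=3,fy=3)
    cv2.imwrite(f"pics/{n}1.png",im[:,:,::-1])
E
```

```text
t: 1.45
tcp_pos: [456.9, 32.3, 110.6]
ee_rot: [-3.141, -0.001, 3.03]
ft_force: [0.8, 1.0, 0.4]
grip_width: 0.0
gripper_force: 0.0
t: 2.7
tcp_pos: [456.7, 33.7, 91.3]
ee_rot: [-3.142, 0.0, 3.033]
ft_force: [0.1, -0.1, 0.8]
grip_width: 0.1
gripper_force: 0.0
2.7 [456.71317048  33.73941979  91.31415332] [-3.14157865e+00  8.00356726e-05  3.03278283e+00] [ 0.09097517 -0.05102832  0.83759247] [-2.79607032e-02  4.02025908e-01  2.00027783e+00 -3.03174632e-05
  7.39210277e-01 -1.48992480e+00]
```

View pics/side1.png

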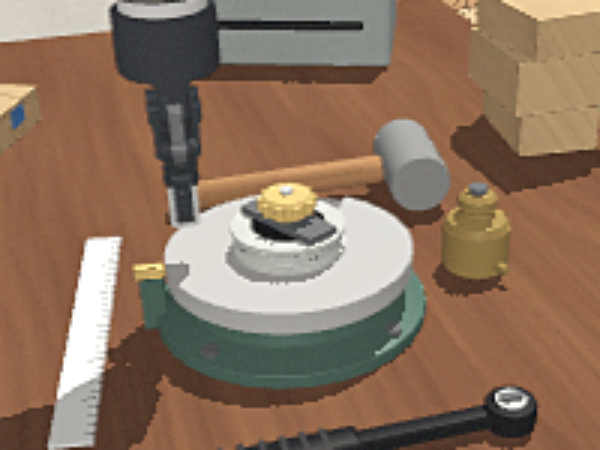

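View pics/wrist1.png

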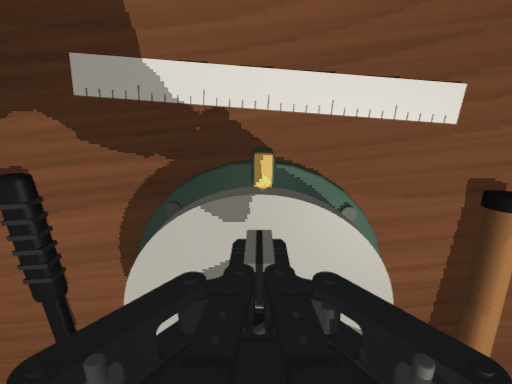

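The side view shows the shut fingers above the rim beside the pointer. In the wrist view the fingertips (260,245) line up with the pointer (263,170). Now I'll lower onto the rim.

```bash
python3 -m jog '[{"fingers":0,"xyz":[0,0,7],"rotation":[0,0,0]},{"fingers":0,"xyz":[0,0,14],"rotation":[0,0,0]},{"fingers":0,"xyz":[0,0,21],"rotation":[0,0,0]},{"fingers":0,"xyz":[0,0,26],"rotation":[0,0,0]},{"fingers":0,"xyz":[0,0,28],"rotation":[0,0,0]},{"fingers":0,"xyz":[0,0,29],"rotation":[0,0,0]},{"fingers":0,"xyz":[0,0,30],"rotation":[0,0,0]},{"fingers":0,"xyz":[0,0,31],"rotation":[0,0,0]},{"fingers":0,"xyz":[0,0,31],"rotation":[0,0,0]},{"fingers":0,"xyz":[0,0,31],"rotation":[0,0,0]}]'
```

```text
t: 4.05
tcp_pos: [456.7, 33.8, 60.3]
ee_rot: [3.142, 0.0, 3.033]
ft_force: [-0.1, -0.3, -0.1]
grip_width: 0.2
gripper_force: 0.0
```

```bash
python3 -m jog '[{"fingers":0,"xyz":[0,0,0.2],"rotation":[0,0,0]},{"fingers":0,"xyz":[0,0,0.4],"rotation":[0,0,0]},{"fingers":0,"xyz":[0,0,0.6],"rotation":[0,0,0]},{"fingers":0,"xyz":[0,0,0.8],"rotation":[0,0,0]},{"fingers":0,"xyz":[0,0,0.8],"rotation":[0,0,0]},{"fingers":0,"xyz":[0,0,0.8],"rotation":[0,0,0]},{"fingers":0,"xyz":[0,0,0.8],"rotation":[0,0,0]},{"fingers":0,"xyz":[0,0,0.8],"rotation":[0,0,0]},{"fingers":0,"xyz":[0,0,0.8],"rotation":[0,0,0]},{"fingers":0,"xyz":[0,0,0.8],"rotation":[0,0,0]}]'
```

```text
t: 5.3
tcp_pos: [456.7, 33.8, 60.0]
ee_rot: [-3.142, 0.0, 3.033]
ft_force: [-3.4, 0.2, 10.4]
grip_width: 0.0
gripper_force: 5.4
```

Contact is at z = 60 with about 10 N. I'll now sweep the arc 20° per call, with the same rows each time because the tool turns with the rim.

```bash
python3 -m jog '[{"fingers":0,"xyz":[-0.05,2.86,-0.1],"rotation":[0,0,0.035]},{"fingers":0,"xyz":[-0.2,5.72,-0.1],"rotation":[0,0,0.07]},{"fingers":0,"xyz":[-0.45,8.57,-0.1],"rotation":[0,0,0.105]},{"fingers":0,"xyz":[-0.8,11.41,-0.1],"rotation":[0,0,0.14]},{"fingers":0,"xyz":[-1.25,14.24,-0.1],"rotation":[0,0,0.175]},{"fingers":0,"xyz":[-1.79,17.05,-0.1],"rotation":[0,0,0.209]},{"fingers":0,"xyz":[-2.44,19.84,-0.1],"rotation":[0,0,0.244]},{"fingers":0,"xyz":[-3.18,22.6,-0.1],"rotation":[0,0,0.279]},{"fingers":0,"xyz":[-4.01,25.34,-0.1],"rotation":[0,0,0.314]},{"fingers":0,"xyz":[-4.95,28.05,-0.1],"rotation":[0,0,0.349]}]'
```

```text
t: 6.55
tcp_pos: [464.8, 60.7, 60.1]
ee_rot: [-3.141, 0.001, 2.683]
ft_force: [-2.1, -6.0, 9.0]
grip_width: 0.3
gripper_force: 4.4
```

```bash
python3 -m jog '[{"fingers":0,"xyz":[-0.05,2.86,0],"rotation":[0,0,0.035]},{"fingers":0,"xyz":[-0.2,5.72,0],"rotation":[0,0,0.07]},{"fingers":0,"xyz":[-0.45,8.57,0],"rotation":[0,0,0.105]},{"fingers":0,"xyz":[-0.8,11.41,0],"rotation":[0,0,0.14]},{"fingers":0,"xyz":[-1.25,14.24,0],"rotation":[0,0,0.175]},{"fingers":0,"xyz":[-1.79,17.05,0],"rotation":[0,0,0.209]},{"fingers":0,"xyz":[-2.44,19.84,0],"rotation":[0,0,0.244]},{"fingers":0,"xyz":[-3.18,22.6,0],"rotation":[0,0,0.279]},{"fingers":0,"xyz":[-4.01,25.34,0],"rotation":[0,0,0.314]},{"fingers":0,"xyz":[-4.95,28.05,0],"rotation":[0,0,0.349]}]'
```

```text
t: 7.8
tcp_pos: [481.0, 83.6, 60.0]
ee_rot: [-3.14, -0.0, 2.334]
ft_force: [-5.9, -5.5, 12.2]
grip_width: -0.2
gripper_force: 6.2
```

```bash
python3 -m jog '[{"fingers":0,"xyz":[-0.05,2.86,0],"rotation":[0,0,0.035]},{"fingers":0,"xyz":[-0.2,5.72,0],"rotation":[0,0,0.07]},{"fingers":0,"xyz":[-0.45,8.57,0],"rotation":[0,0,0.105]},{"fingers":0,"xyz":[-0.8,11.41,0],"rotation":[0,0,0.14]},{"fingers":0,"xyz":[-1.25,14.24,0],"rotation":[0,0,0.175]},{"fingers":0,"xyz":[-1.79,17.05,0],"rotation":[0,0,0.209]},{"fingers":0,"xyz":[-2.44,19.84,0],"rotation":[0,0,0.244]},{"fingers":0,"xyz":[-3.18,22.6,0],"rotation":[0,0,0.279]},{"fingers":0,"xyz":[-4.01,25.34,0],"rotation":[0,0,0.314]},{"fingers":0,"xyz":[-4.95,28.05,0],"rotation":[0,0,0.349]}]'
```

```text
t: 9.05
tcp_pos: [504.0, 99.5, 60.0]
ee_rot: [-3.139, -0.0, 1.985]
ft_force: [-9.7, -4.2, 15.6]
grip_width: -0.2
gripper_force: 7.6
```

```bash
python3 -m jog '[{"fingers":0,"xyz":[-0.05,2.86,-0.2],"rotation":[0,0,0.035]},{"fingers":0,"xyz":[-0.2,5.72,-0.3],"rotation":[0,0,0.07]},{"fingers":0,"xyz":[-0.45,8.57,-0.3],"rotation":[0,0,0.105]},{"fingers":0,"xyz":[-0.8,11.41,-0.3],"rotation":[0,0,0.14]},{"fingers":0,"xyz":[-1.25,14.24,-0.3],"rotation":[0,0,0.175]},{"fingers":0,"xyz":[-1.79,17.05,-0.3],"rotation":[0,0,0.209]},{"fingers":0,"xyz":[-2.44,19.84,-0.3],"rotation":[0,0,0.244]},{"fingers":0,"xyz":[-3.18,22.6,-0.3],"rotation":[0,0,0.279]},{"fingers":0,"xyz":[-4.01,25.34,-0.3],"rotation":[0,0,0.314]},{"fingers":0,"xyz":[-4.95,28.05,-0.3],"rotation":[0,0,0.349]}]'
```

```text
t: 10.3
tcp_pos: [532.1, 106.7, 60.0]
ee_rot: [-3.14, 0.0, 1.636]
ft_force: [-5.3, -0.9, 7.9]
grip_width: -0.2
gripper_force: 3.9
```

```bash
python3 -m jog '[{"fingers":0,"xyz":[0,1.43,0],"rotation":[0,0,0.017]},{"fingers":0,"xyz":[-0.05,2.86,0],"rotation":[0,0,0.035]},{"fingers":0,"xyz":[-0.1,4.29,0],"rotation":[0,0,0.052]},{"fingers":0,"xyz":[-0.2,5.72,0],"rotation":[0,0,0.07]},{"fingers":0,"xyz":[-0.3,7.15,0],"rotation":[0,0,0.087]},{"fingers":0,"xyz":[-0.45,8.57,0],"rotation":[0,0,0.105]},{"fingers":0,"xyz":[-0.6,10,0],"rotation":[0,0,0.122]},{"fingers":0,"xyz":[-0.8,11.41,0],"rotation":[0,0,0.14]},{"fingers":0,"xyz":[-1,12.83,0],"rotation":[0,0,0.157]},{"fingers":0,"xyz":[-1.25,14.24,0],"rotation":[0,0,0.175]}]'
```

```text
t: 11.55
tcp_pos: [546.5, 106.5, 60.1]
ee_rot: [-3.14, 0.0, 1.461]
ft_force: [-4.1, 0.8, 7.2]
grip_width: 0.0
gripper_force: 3.6
```

```bash
python3 -m jog '[{"fingers":0,"xyz":[0,1.43,0],"rotation":[0,0,0.017]},{"fingers":0,"xyz":[-0.05,2.86,0],"rotation":[0,0,0.035]},{"fingers":0,"xyz":[-0.1,4.29,0],"rotation":[0,0,0.052]},{"fingers":0,"xyz":[-0.2,5.72,0],"rotation":[0,0,0.07]},{"fingers":0,"xyz":[-0.3,7.15,0],"rotation":[0,0,0.087]},{"fingers":0,"xyz":[-0.45,8.57,0],"rotation":[0,0,0.105]},{"fingers":0,"xyz":[-0.6,10,0],"rotation":[0,0,0.122]},{"fingers":0,"xyz":[-0.8,11.41,0],"rotation":[0,0,0.14]},{"fingers":0,"xyz":[-1,12.83,0],"rotation":[0,0,0.157]},{"fingers":0,"xyz":[-1.25,14.24,0],"rotation":[0,0,0.175]}]'
```

```text
t: 12.8
tcp_pos: [560.8, 103.7, 60.0]
ee_rot: [-3.141, 0.0, 1.286]
ft_force: [-2.0, 1.5, 4.5]
grip_width: -0.1
gripper_force: 1.9
```

Force is dropping at about 74°, near the notch edge. Going on.

```bash
python3 -m jog '[{"fingers":0,"xyz":[0,1.43,0],"rotation":[0,0,0.017]},{"fingers":0,"xyz":[-0.05,2.86,0],"rotation":[0,0,0.035]},{"fingers":0,"xyz":[-0.1,4.29,0],"rotation":[0,0,0.052]},{"fingers":0,"xyz":[-0.2,5.72,0],"rotation":[0,0,0.07]},{"fingers":0,"xyz":[-0.3,7.15,0],"rotation":[0,0,0.087]},{"fingers":0,"xyz":[-0.45,8.57,0],"rotation":[0,0,0.105]},{"fingers":0,"xyz":[-0.6,10,0],"rotation":[0,0,0.122]},{"fingers":0,"xyz":[-0.8,11.41,0],"rotation":[0,0,0.14]},{"fingers":0,"xyz":[-1,12.83,0],"rotation":[0,0,0.157]},{"fingers":0,"xyz":[-1.25,14.24,0],"rotation":[0,0,0.175]}]'
python3 - <<'E'
from plant import eyes
from h import *
out=[]
for n,b in(("wrist",(120,130,280,210)),("top",(190,170,80,60))):
    im=eyes.read_camera(n)["pixels"];x,y,w,h=b
    out.append(cv2.resize(im[y:y+h,x:x+w],(400,300),interpolation=cv2.INTER_CUBIC))
cv2.imwrite("pics/n2.png",np.hstack(out)[:,:,::-1])
E
```

```text
t: 14.05
tcp_pos: [574.5, 98.4, 59.9]
ee_rot: [3.142, 0.0, 1.111]
ft_force: [-0.5, 0.3, 0.1]
grip_width: 0.0
gripper_force: 0.0
```

View pics/n2.png

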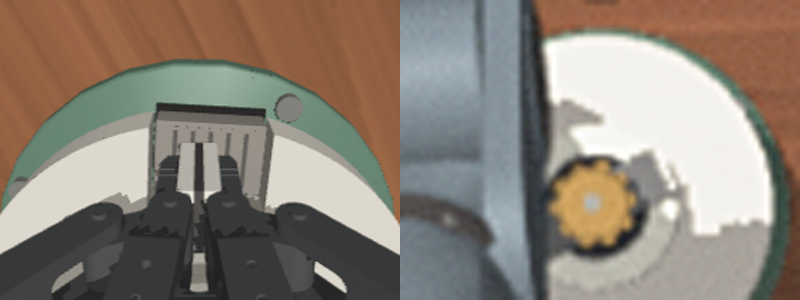

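Support is lost (0 N). The wrist view shows the fingertips (199,165) over the ribbed key, whose middle is near (209,165), so I'll move about 3 mm further along and press.

```bash
python3 -m jog '[{"fingers":0,"xyz":[0,1.5,0],"rotation":[0,0,0.019]},{"fingers":0,"xyz":[-0.05,3,0],"rotation":[0,0,0.038]},{"fingers":0,"xyz":[-0.05,3,1.5],"rotation":[0,0,0.038]},{"fingers":0,"xyz":[-0.05,3,3],"rotation":[0,0,0.038]},{"fingers":0,"xyz":[-0.05,3,4.5],"rotation":[0,0,0.038]},{"fingers":0,"xyz":[-0.05,3,6],"rotation":[0,0,0.038]},{"fingers":0,"xyz":[-0.05,3,7.5],"rotation":[0,0,0.038]},{"fingers":0,"xyz":[-0.05,3,9],"rotation":[0,0,0.038]},{"fingers":0,"xyz":[-0.05,3,9],"rotation":[0,0,0.038]},{"fingers":0,"xyz":[-0.05,3,9],"rotation":[0,0,0.038]}]'
```

```text
t: 15.4
tcp_pos: [577.1, 97.0, 51.0]
ee_rot: [-3.142, 0.0, 1.074]
ft_force: [-2.3, -0.4, 5.8]
grip_width: 0.2
gripper_force: 2.9
```

```bash
python3 -m jog '[{"fingers":0,"xyz":[0,0,0.4],"rotation":[0,0,0]},{"fingers":0,"xyz":[0,0,0.8],"rotation":[0,0,0]},{"fingers":0,"xyz":[0,0,1.2],"rotation":[0,0,0]},{"fingers":0,"xyz":[0,0,1.6],"rotation":[0,0,0]},{"fingers":0,"xyz":[0,0,1.8],"rotation":[0,0,0]},{"fingers":0,"xyz":[0,0,1.8],"rotation":[0,0,0]},{"fingers":0,"xyz":[0,0,1.8],"rotation":[0,0,0]},{"fingers":0,"xyz":[0,0,1.8],"rotation":[0,0,0]},{"fingers":0,"xyz":[0,0,1.8],"rotation":[0,0,0]},{"fingers":0,"xyz":[0,0,1.8],"rotation":[0,0,0]}]'
```

```text
t: 16.65
tcp_pos: [577.2, 97.0, 50.0]
ee_rot: [3.141, -0.0, 1.074]
ft_force: [-6.1, -1.4, 14.3]
grip_width: -0.1
gripper_force: 7.2
```

z = 50.0 with 14 N, well above the 7.7 N spring force, so the key is on its stop. Handing in.

```bash
python3 -c "
from plant import ctrl
o=ctrl.observe();print(o['tcp_pos'],o['ft_force']);print(ctrl.job_done())"
```

```text
[577.16424265  97.03243743  49.9989979 ] [-6.12333401 -1.4133332  14.33895441]
the job is handed in; nothing more can be done
None
```

I ran the fingertip round the rim from the brass pointer to the notch, about 112°, and handed in at 16.7 s of the 72 s allowed with the lock key held on its stop (tip 10 mm below the face, about 14 N); I did not touch the knob or the loose tools and parts.

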